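Collapse the telescoping screen prop and put it in its tray

TASK

Fold away the three-section telescoping prop that holds up the printing screen: push the yellow inner section fully home into the blue middle section first, while the blue one is still pulled well out, and then push the blue section fully home into the aluminium one (the steel-faced bench stop is there to push its end against). Then lay the collapsed prop flat inside the green tray without dropping it, let go, and leave everything else where it stands.

Things in the scene. Friction and masses are not known exactly. Their poses are not given: they have to be found in the camera images.
- prop_outer (a point): Centre of the outer section of the prop: an aluminium square tube 40 x 40 mm, 130 mm long, lying on the table along its own y axis (axis 20 mm above the table); black end plug at its +y end, open mouth at its -y end (65 mm from this point). The prop weighs about 0.3 kg, about half of it in this section.
- prop_collar (a point): Centre of the black collar (36 x 36 mm, 8 mm long) at the free (-y) end of the blue middle section, a square tube 30 x 30 mm that slides out of the outer mouth along the prop's -y axis. The bare blue tube between collar and mouth is as long as joint prop_middle reads; at home the collar touches the mouth and no blue is seen.
- prop_foot (a point): Centre of the end face of the red foot (28 x 28 mm, 10 mm long) at the free (-y) end of the yellow inner section, a 20 x 20 mm bar that slides out of the collar along the prop's -y axis. At home the foot touches the collar and no yellow is seen. Fully collapsed the prop is 148 mm long: the foot's face is then 83 mm from the outer section's centre.
- prop_middle (a joint): How far the middle section is pulled out of the outer one, m: 0 fully home, grows outward, at most 0.092. Stays where it is left; about 4 N slides it: it is the looser of the two, so pushing on the two ends of the prop closes this one first. To close the inner one alone, take the prop by the middle section.
- prop_inner (a joint): How far the inner section is pulled out of the middle one, m: 0 fully home, grows outward, at most 0.082. Stays where it is left; about 7 N slides it. Pressing the prop down on the table adds friction there.
- stop_face (a point): Centre of the steel face of the bench stop, a wooden block screwed to the table, 180 mm long, 50 mm thick, 40 mm high. The face is upright, 180 mm wide along its own x, 40 mm high, and looks along its own +y. This point is 20 mm above the table.
- tray: Green open tray fixed to the table, outside 120 mm (its x) by 210 mm (its y), 18 mm high, walls and floor 5 mm thick. Origin at the centre of its underside, on the table. With the collapsed prop lying in it, the prop's axis is 25 mm above the table.
- ink_tub: Bystander, leave alone: closed grey ink tub with a blue lid, 72 mm across, 85 mm tall. Origin at its underside.
- tape_roll: Bystander, leave alone: orange roll of tape lying flat, 84 mm across, 24 mm tall. Origin at its underside.
- squeegee: Bystander, leave alone: wooden squeegee with a red blade, 260 mm long, 22 mm tall, lying along y. Origin at its underside.
- ink_spatula: Bystander, leave alone: ink spatula lying flat. Origin at its underside.
- mixing_cup: Bystander, leave alone: open white cup, 80 mm across, 90 mm tall. Origin at its underside.
- cleaner_bottle: Bystander, leave alone: white bottle with a red cap, 64 mm across, 160 mm tall. Origin at its underside.
- brush: Bystander, leave alone: flat brush lying on the table. Origin at its underside.

How it is judged:
By the outcome, as a careful person would: the job done as asked, in the order asked, and still so for the second after the job is handed in, with the robot touching nothing.
It also fails if it takes over 59 s, if anything falls off the work surface, if the arm or the gripper's body presses on something with over 40 N, if the wrist force passes 120 N, or if a joint passes its speed limit or range.

ROBOT

A 7-joint arm with a two-finger parallel gripper is mounted at the origin on the work surface. World frame = base frame: x ahead of the robot, y to its left, z up, the work surface at z = 0. Lengths are in m, angles in rad, forces in N, time in s.
With the tool pointing down it reaches from about 0.425 to 0.925 m from the base axis. Payload 6.8 kg.
Tool frame: the origin (TCP) lies at the very end of the fingers, on their centre line; the grasp point (between the pads) lies 19 mm behind it; z points along the fingers, y is the line along which they close (so a half turn about z gives the same grasp; the last joint's range is limited). The gripper opens to 85 mm and grips with 20 to 120 N. Pads are 22 mm wide; open, the fingers measure 114 mm over their backs; the gripper's body (76 mm by 85 mm) begins 54 mm behind the grasp point. The pads swing forward as they close: fully open they stand 13 mm farther back than shut.
Start: joints at [1.162, 0.477, 0.022, 1.555, -0.011, 1.109, -0.083], TCP at [0.2, -0.645, 0.231] pointing down, gripper open.
Joint ranges: [-2.96, 2.96], [-0.34, 2.1], [-1.41, 1.46], [0.24, 2.44], [-1.37, 4.51], [0.17, 1.92], [-2.96, 2.96]. Speed limits (rad/s): [2.39, 2.39, 3.14, 3.14, 3.14, 3.14, 3.14].

INTERFACE

Orientations are given as a unit quaternion [w, x, y, z].
In Python, from station import bot gives the robot as it stands.
- The arm moves only by the tool jog_arm, never from a script. Its argument "motion" is a list of rows, each a list of 7 numbers: the turn, a rotation vector about the tool's x, y, z in rad, then the shift along the tool's x, y, z in mm, then the finger opening in mm, from 0 to 85.4. A call has 1 to 10 rows; each row is the pose to reach, as a shift and turn from the pose commanded when the call began, along the tool's axes at that moment; what a row does not reach only later rows make up. A row lasts 1/8 s, in which the tool goes at most 62.5 mm and 10.7 degrees, less where a joint would pass 70% of its speed; a pose out of reach is approached as far as the arm can. A call with a gripper value outside its range is refused whole. The fingers move at their own pace and stop on an object; "grip_force" is the grip in N (left out, the last holds). Time passes only in rows, so rows that repeat a pose let the fingers close. It gives the time, the measured TCP pose, the force, the opening and the grip force at its end, in the units of the state.
- bot.get_obs(): the state, without advancing time (a new reading comes with each control period).
- bot.read_camera(name): name is "scene" or "side" or "wrist"; returns a dict with "pixels" (420x560x3 uint8, red, green, blue), "camera_matrix" (3x3 intrinsics, pixels), "T" (4x4, takes a point from camera to world coordinates); the wrist camera has in their place "tool_from_camera" (4x4, takes a point from camera to tool coordinates, whose origin is the TCP and whose axes are the flange's). Camera axes: x right, y down, z forward; pixel columns grow to the right and rows downward; lengths in m; the calibration is good to about 2 mm. A picture is of the moment at which its call begins: read the wrist's pose just before it. There is no depth.
- bot.hand_in(): hands the job in; it is judged then, once.
Trained networks look in a picture, given as the dict that the camera call returned (one of the last four; its "shot" number tells which), for a name from the list of things; names that differ only in an ending like _2 or _b are one class to them, and where a whole thing is asked for, a point or a joint stands for the part that bears it (a point fixed in the world has none). Each returns a list of dicts, best first, with "score" (0 to 1); they miss things now and then, are a little off and sometimes report something else, mostly with a low value. They report only what shows in the picture. A call takes as long as a camera call.
- bot.spot_in(thing, picture): "xy" ([column, row] in pixels, amid what is visible of it).
- bot.tip_of(thing, picture): "xy" ([column, row] in pixels: a listed point, or the origin of a listed thing).
The state is a dict: "t": time; "q": joint angles; "joint_vel": joint speeds; "joint_torque": joint torques, N m; "eef_pos": TCP position; "tool_rot": TCP orientation; "contact_force": force on the tool from outside, world axes, zero at the start; "torque": the same for the moment, N m; "gripper_width": opening from 0.0 (shut) to 1.0 (fully open); "grasp_force": force on a finger pad.
Only numpy, scipy, OpenCV 4.12 (cv2) and the standard library are available. Lean on these libraries where they do the work, as an engineer would, in place of code of your own. Each camera call takes 0.05 s, during which the arm holds its last target. There are 200 camera calls.

## Working session

There is one attempt and no reset: what is moved stays moved. The work goes in short steps, Python scripts to look and compute and a tool call to move; the robot and the scene stay as the last step left them, time stands still between calls to the robot, and variables do not carry over. Pictures are saved under pics/ and viewed, at most 10 in all, crops included, and the job is handed in when it is done.

Besides the shell and the picture viewer there is one more tool, called after ">>>" as a command line: name --pt "numbers of a row" for each row, then --argument value for the rest. jog_arm: Moves the arm, as the interface text tells. Its arguments: {"type":"object","properties":{"motion":{"type":"array"},"grip_force":{"type":"number"}},"required":["motion"]}

```bash
mkdir -p pics; cat > h.py <<'E'
import numpy as np, cv2
from station import bot
def ray(p,xy,T=None):
    K=np.array(p["camera_matrix"]);T=np.array(p["T"]) if T is None else T
    d=T[:3,:3]@np.linalg.inv(K)@np.array([xy[0],xy[1],1.]);return T[:3,3],d
def at(p,xy,z,T=None):
    o,d=ray(p,xy,T);return o+d*(z-o[2])/d[2]
def save(p,n): cv2.imwrite("pics/"+n,cv2.cvtColor(p["pixels"],cv2.COLOR_RGB2BGR))
Z=dict(prop_outer=.02,prop_collar=.02,prop_foot=.02,stop_face=.02,tray=0,ink_tub=0,tape_roll=0,squeegee=0,ink_spatula=0,mixing_cup=0,cleaner_bottle=0,brush=0)
E
python3 - <<'E'
from h import *
for c in ["scene","side"]:
    p=bot.read_camera(c);save(p,c+"1.png");print(c,np.round(np.array(p["T"])[:3,3],2))
    for n,z in Z.items():
        r=bot.tip_of(n,p)[:1]
        for a in r: print(n,np.round(a["xy"]),round(a["score"],2),np.round(at(p,a["xy"],z),3))
o=bot.get_obs();print(o)
E
```

```text
scene [ 1.48 -0.5   0.77]
prop_outer [293. 168.] 0.84 [0.419 0.137 0.02 ]
prop_collar [252. 186.] 0.97 [ 0.443 -0.007  0.02 ]
prop_foot [227. 200.] 0.66 [ 0.47  -0.092  0.02 ]
stop_face [183. 220.] 0.76 [ 0.496 -0.224  0.02 ]
tray [345. 215.] 0.81 [0.657 0.151 0.   ]
ink_tub [210. 287.] 0.75 [ 0.723 -0.251 -0.   ]
tape_roll [230. 257.] 0.7 [ 0.657 -0.173  0.   ]
squeegee [346. 258.] 0.97 [0.794 0.058 0.   ]
ink_spatula [392. 162.] 0.68 [0.509 0.428 0.   ]
mixing_cup [ 95. 247.] 0.78 [ 0.465 -0.436  0.   ]
cleaner_bottle [403. 197.] 0.97 [0.667 0.334 0.   ]
brush [106. 284.] 0.77 [ 0.601 -0.445  0.   ]
side [ 0.45 -0.91  0.93]
prop_outer [285. 190.] 0.72 [0.642 0.121 0.02 ]
prop_collar [231. 230.] 0.72 [ 0.449 -0.025  0.02 ]
prop_foot [237. 245.] 0.57 [ 0.461 -0.086  0.02 ]
stop_face [249. 280.] 0.71 [ 0.477 -0.216  0.02 ]
tray [286. 186.] 0.95 [0.654 0.161 0.   ]
tape_roll [306. 255.] 0.62 [ 0.649 -0.147  0.   ]
squeegee [339. 200.] 0.6 [ 0.806  0.06  -0.   ]
ink_spatula [232. 143.] 0.64 [0.503 0.448 0.   ]
mixing_cup [258. 368.] 0.62 [ 0.465 -0.45   0.   ]
cleaner_bottle [275. 153.] 0.67 [ 0.65   0.353 -0.   ]
brush [311. 359.] 0.97 [ 0.587 -0.453  0.   ]
{'t': 1.3, 'q': array([ 1.16192852,  0.47701979,  0.02240107,  1.55534737, -0.01150329,
        1.10928338, -0.08312716]), 'joint_vel': array([ 6.87516012e-04,  9.97172087e-05, -2.78734430e-04, -7.84015471e-06,
       -4.10574978e-04,  8.97059933e-04, -4.92324137e-05]), 'joint_torque': array([-7.47840550e-04, -5.96330631e+01,  1.60604205e+00, -2.81549245e+01,
        1.25494230e-02,  1.53841363e-03,  4.76189473e-05]), 'eef_pos': array([ 0.19999531, -0.64474249,  0.23131692]), 'tool_rot': array([3.25990890e-05, 9.88717390e-01, 1.49792930e-01, 1.58359867e-05]), 'contact_force': array([ 0.64393939, -0.35894578,  0.00278653]), 'torque': array([-0.02667429, -0.01763396, -0.04638899]), 'grasp_force': 0.0, 'gripper_width': 1.001045229088552}
```

View scene.

View pics/scene1.png

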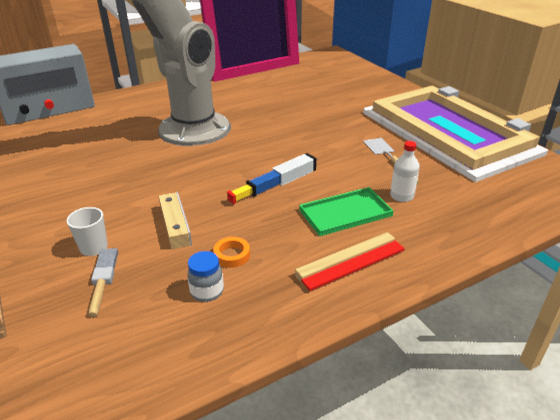

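View pics/side1.png

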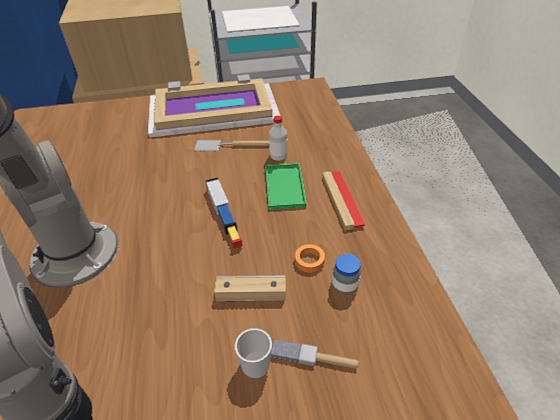

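```bash
cat >> h.py <<'E'
from scipy.spatial.transform import Rotation as R
def pose():
    o=bot.get_obs();w,x,y,z=o["tool_rot"];return np.array(o["eef_pos"]),R.from_quat([x,y,z,w])
def row(P,psi,start=None):
    "move row to world point P, tool x at yaw psi, tool down"
    p,r=pose() if start is None else start
    Rt=R.from_matrix(np.array([[np.cos(psi),np.sin(psi),0],[np.sin(psi),-np.cos(psi),0],[0,0,-1]]).T if 0 else np.column_stack([[np.cos(psi),np.sin(psi),0],[np.sin(psi),-np.cos(psi),0],[0,0,-1]]))
    print("row",np.round((r.inv()*Rt).as_rotvec(),4),np.round(r.inv().apply(np.array(P)-p)*1000,1))
def wrist():
    p,r=pose();c=bot.read_camera("wrist");T=np.eye(4);T[:3,:3]=r.as_matrix();T[:3,3]=p
    c["T"]=T@np.array(c["tool_from_camera"]);return c
E
python3 - <<'E'
from h import *
row([.45,-.3,.3],1.0); row([.46,-.03,.33],1.77)
E
```

```text
row [ 1.000e-04  0.000e+00 -6.993e-01] [ 340.9 -255.2  -68.7]
row [ 1.0000e-04  0.0000e+00 -1.4693e+00] [ 430.4 -510.1  -98.7]
```

>>> jog_arm --pt "0 0 -0.18 85 -64 -17 85" --pt "0 0 -0.35 170 -128 -35 85" --pt "0 0 -0.52 255 -191 -52 85" --pt "0 0 -0.7 341 -255 -69 85" --pt "0 0 -0.88 370 -320 -80 85" --pt "0 0 -1.06 390 -380 -90 85" --pt "0 0 -1.24 410 -440 -99 85" --pt "0 0 -1.42 430 -500 -99 85" --pt "0 0 -1.47 430 -510 -99 85" --pt "0 0 -1.47 430 -510 -99 85"

```text
t: 2.55
eef_pos: [0.4484, -0.0888, 0.3239]
tool_rot: [0.001, 0.633, 0.774, 0.0]
contact_force: [0.4, -0.1, -0.2]
gripper_width: 0.996
grasp_force: 0.0
```

```bash
python3 - <<'E'
from h import *
p=wrist();save(p,"w1.png");print(pose()[0],np.round(p["T"],3))
for n in ["prop_outer","prop_collar","prop_foot","stop_face"]:
    for a in bot.tip_of(n,p)[:1]: print(n,np.round(a["xy"]),round(a["score"],2),np.round(at(p,a["xy"],Z[n]),4))
row([.46,-.03,.33],1.77)
E
```

```text
[ 0.45021504 -0.07944     0.32535046] [[ 0.98   0.188  0.066  0.431]
 [ 0.2   -0.926 -0.322 -0.005]
 [ 0.001  0.329 -0.944  0.465]
 [ 0.     0.     0.     1.   ]]
prop_collar [289. 116.] 0.59 [ 0.4465 -0.014   0.02  ]
prop_foot [290. 164.] 0.7 [ 0.4633 -0.0826  0.02  ]
stop_face [285. 242.] 0.96 [ 0.4828 -0.2141  0.02  ]
row [-0.0002  0.0007  0.0007] [57.7 23.7 -6.8]
```

View pics/w1.png

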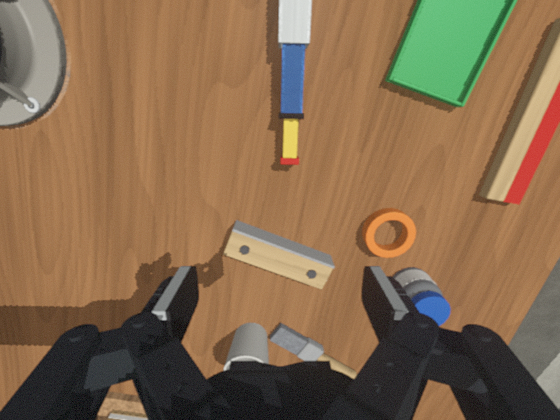

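```bash
python3 - <<'E'
from h import *
p=cv2.imread("pics/w1.png");c=np.vstack([cv2.resize(p[205:295,210:350],(700,450),interpolation=cv2.INTER_CUBIC)[:300],cv2.resize(p[0:175,210:385],(300,300),interpolation=cv2.INTER_CUBIC).repeat(1,0) if 0 else cv2.resize(p[30:175,200:400],(700,300),interpolation=cv2.INTER_CUBIC)])
cv2.imwrite("pics/w1c.png",c)
hsv=cv2.cvtColor(p,cv2.COLOR_BGR2HSV)
for n,lo,hi in [("blue",(105,120,60),(125,255,255)),("yellow",(22,150,120),(32,255,255)),("red",(0,200,100),(6,255,255))]:
    m=cv2.inRange(hsv,lo,hi);m[190:]=0;m[:,:250]=0;m[:,330:]=0
    ys,xs=np.nonzero(m);print(n,len(xs),ys.min(),ys.max(),[ (r,xs[ys==r].min(),xs[ys==r].max()) for r in (np.percentile(ys,15).astype(int),np.percentile(ys,85).astype(int))])
E
```

```text
blue 1414 44 112 [(np.int64(54), np.int64(283), np.int64(303)), (np.int64(102), np.int64(282), np.int64(301))]
yellow 78 119 157 [(np.int64(119), np.int64(284), np.int64(297)), (np.int64(155), np.int64(283), np.int64(283))]Traceback (most recent call last):
  File "<stdin>", line 7, in <module>
    return umr_minimum(a, axis, None, out, keepdims, initial, where)
ValueError: zero-size array to reduction operation minimum which has no identity
```

View pics/w1c.png

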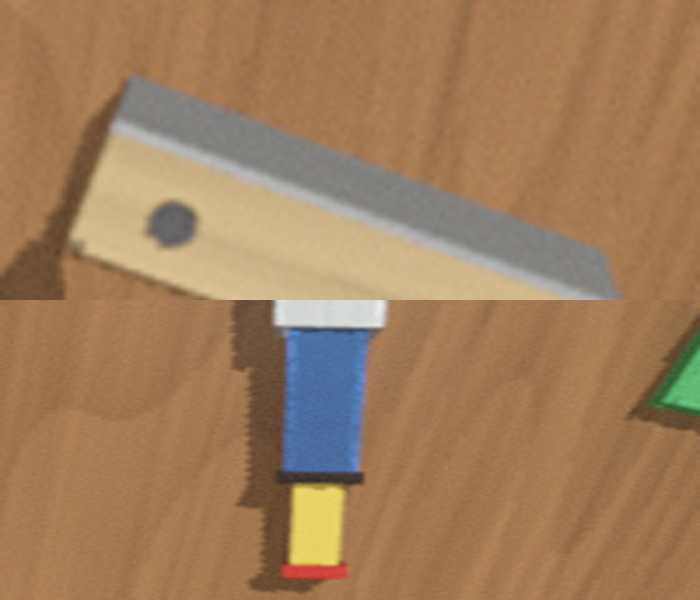

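```bash
python3 - <<'E'
from h import *
p=wrist();T=p["T"].copy()
# pose at time of w1
T[:3,3]+=np.array([.45021504,-.07944,.32535046])-pose()[0]
q=lambda xy,z:at(p,xy,z,T)
print("bot",b0:=q((237,220.2),0),b1:=q((330,255),0)); print("top",t0:=q((232.4,229.4),.04),t1:=q((333,264.6),.04))
for a,b in((b0,b1),(t0,t1)): d=b-a; print("len",np.linalg.norm(d),"stop x yaw",np.arctan2(d[1],d[0]),"mid",(a+b)/2)
m=q((294.3,43.5),.04);c=q((291.4,113.6),.035);f=q((289.7,163.9),.034)
print("mouth",m,"collar in",c,"foot",f); d=f-m; print("yaw of -y",np.arctan2(d[1],d[0]),"mid",np.linalg.norm((c-m)[:2]),"collar-foot",np.linalg.norm((f-c)[:2])-.018)
row((m+c)[:2].tolist()/np.array(2) if 0 else [*((m+c)/2)[:2],.1],1.77)
E
```

```text
bot [ 0.39722017 -0.18960648  0.        ] [ 0.57185932 -0.22287919  0.        ]
top [ 0.39548333 -0.18999185  0.04      ] [ 0.56944296 -0.21974016  0.04      ]
len 0.1777804958218585 stop x yaw -0.18826631287569745 mid [ 0.48453974 -0.20624283  0.        ]
len 0.17648488789711692 stop x yaw -0.16936869240259936 mid [ 0.48246314 -0.204866    0.04      ]
mouth [0.43582311 0.08605365 0.04      ] collar in [0.45072138 0.00058239 0.035     ] foot [ 0.46347813 -0.06998636  0.034     ]
yaw of -y -1.3953874869552025 mid 0.086759980837113 collar-foot 0.05371250298290038
row [-0.0004  0.0004 -0.0011] [133.7  22.1 223.1]
```

```bash
python3 - <<'E'
from h import *
print(pose()[0]);row([.4415,.034,.1],1.746);row([.4415,.034,.006],1.746)
E
```

```text
[ 0.44803467 -0.09198963  0.32312187]
row [-0.0004  0.0004  0.0229] [124.9  18.5 223.1]
row [-0.0004  0.0004  0.0229] [124.9  18.5 317.1]
```

```bash
python3 - <<'E'
from h import *
for i in range(5):
    o=bot.get_obs();print(o["t"],o["eef_pos"],np.round(o["joint_vel"],3));bot.read_camera("side")
E
```

```text
2.85 [ 0.44803467 -0.09198963  0.32312187] [ 0.013  0.007  0.009  0.002 -0.002 -0.    -0.002]
2.9 [ 0.44793382 -0.09226148  0.3229949 ] [ 0.009  0.004  0.001 -0.001 -0.002 -0.    -0.003]
2.95 [ 0.44794525 -0.09226214  0.32297763] [ 0.001  0.001 -0.004 -0.001 -0.     0.001 -0.002]
3.0 [ 0.44799986 -0.09213287  0.32299011] [ 0.002  0.    -0.006 -0.001 -0.001 -0.001 -0.002]
3.05 [ 0.44807851 -0.09193525  0.32304682] [-0.004  0.    -0.007 -0.    -0.    -0.001 -0.   ]
```

>>> jog_arm --pt "0 0 0.023 45 7 60 85" --pt "0 0 0.023 90 14 110 85" --pt "0 0 0.023 115 18 160 85" --pt "0 0 0.023 125 18 190 85" --pt "0 0 0.023 125 18 190 85" --pt "0 0 0.023 125 18 190 85" --pt "0 0 0.023 125 18 190 85"

```text
t: 3.98
eef_pos: [0.4427, 0.0345, 0.1349]
tool_rot: [0.001, 0.643, 0.766, 0.001]
contact_force: [-0.3, 0.3, 0.2]
gripper_width: 0.996
grasp_force: 0.0
```

```bash
python3 - <<'E'
from h import *
print(pose()[0]);p=wrist();print(pose()[0]);save(p,"w2.png")
np.savez("w2.npz",K=p["camera_matrix"],T=p["T"])
for n in ["prop_outer","prop_collar","prop_foot","stop_face"]:
    for a in bot.tip_of(n,p)[:1]: print(n,np.round(a["xy"]),round(a["score"],2),np.round(at(p,a["xy"],Z[n]),4))
E
```

```text
[0.44266393 0.03446467 0.13494672]
[0.44248602 0.03453908 0.13481181]
prop_outer [279.  75.] 0.95 [0.4225 0.1427 0.02  ]
prop_collar [279. 250.] 0.96 [ 0.4502 -0.0118  0.02  ]
prop_foot [279. 308.] 0.94 [ 0.4625 -0.0795  0.02  ]
```

View pics/w2.png

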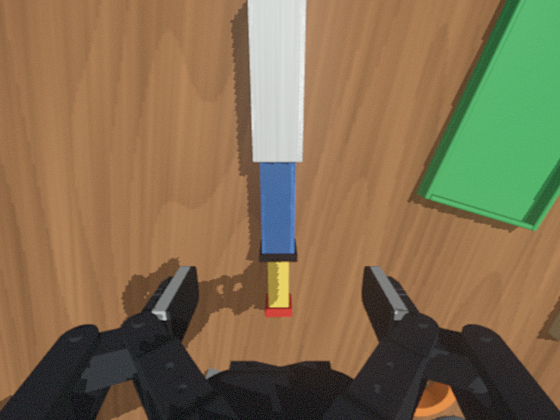

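>>> jog_arm --pt "0 0 0 1 1 50 85" --pt "0 0 0 1 1 95 85" --pt "0 0 0 1 1 120 85" --pt "0 0 0 1 1 128 85" --pt "0 0 0 1 1 128 85" --pt "0 0 0 1 1 128 20" --pt "0 0 0 1 1 128 20" --pt "0 0 0 1 1 128 20" --pt "0 0 0 1 1 128 20" --pt "0 0 0 1 1 128 20" --grip_force 60

```text
t: 5.48
eef_pos: [0.4422, 0.0363, 0.0058]
tool_rot: [0.0, 0.642, 0.767, 0.0]
contact_force: [-0.9, -0.8, 6.5]
gripper_width: 0.34
grasp_force: 62.1
```

```bash
python3 - <<'E'
from h import *
print(pose()[0],pose()[1].as_matrix().round(3)); o=bot.get_obs();print(o["gripper_width"],o["contact_force"],o["grasp_force"])
E
```

```text
[0.44220622 0.03633276 0.00576311] [[-0.176  0.984  0.001]
 [ 0.984  0.176 -0.   ]
 [-0.001  0.    -1.   ]]
0.3400710126075082 [-0.86718492 -0.81314581  6.49143175] 62.09721565246582
```

```bash
python3 - <<'E'
from h import *
row([.4784,-.0644,.014],1.39)
E
```

```text
row [0.0006 0.0005 0.3575] [-105.5   17.9   -8.2]
```

>>> jog_arm --pt "0 0 0 0 0 -8 20" --pt "0 0 0.09 -30 5 -8 20" --pt "0 0 0.18 -60 10 -8 20" --pt "0 0 0.27 -85 15 -8 20" --pt "0 0 0.36 -105 18 -8 20" --pt "0 0 0.36 -105 18 -8 20" --pt "0 0 0.36 -105 18 -8 20" --pt "0 0 0.36 -105 18 -8 20"

```text
t: 6.48
eef_pos: [0.4778, -0.0625, 0.0133]
tool_rot: [-0.0, 0.768, 0.64, 0.0]
contact_force: [0.9, 0.1, -3.1]
gripper_width: 0.336
grasp_force: 60.8
```

```bash
python3 - <<'E'
from h import *
print(pose()[0], bot.get_obs()["contact_force"]);p=wrist();save(p,"w3.png")
for n in ["prop_outer","prop_collar","prop_foot","stop_face"]:
    for a in bot.tip_of(n,p)[:1]: print(n,np.round(a["xy"]),round(a["score"],2),np.round(at(p,a["xy"],.028 if n!="stop_face" else .02),4))
row([.4632,-.1478,.014],1.39)
E
```

```text
[ 0.47782301 -0.06246347  0.01325026] [ 0.88033062  0.08187797 -3.09008041]
prop_outer [276.  53.] 0.61 [0.4947 0.0416 0.028 ]
prop_collar [280. 358.] 0.64 [ 0.4686 -0.1089  0.028 ]
row [-0.0001 -0.0001 -0.0015] [-85.9   0.6  -0.7]
```

View pics/w3.png

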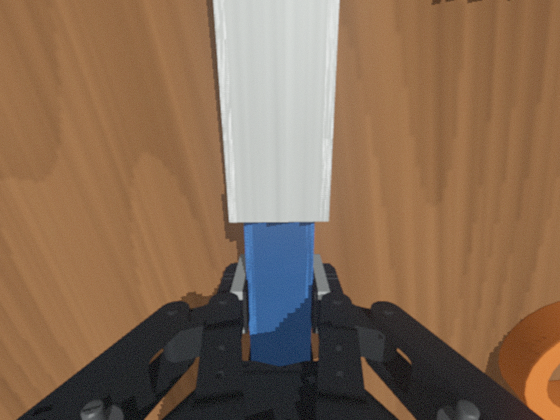

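>>> jog_arm --pt "0 0 0 -12 0 0 20" --pt "0 0 0 -25 0 0 20" --pt "0 0 0 -35 0 0 20" --pt "0 0 0 -43 0 0 20" --pt "0 0 0 -51 0 0 20" --pt "0 0 0 -59 0 0 20" --pt "0 0 0 -67 0 0 20" --pt "0 0 0 -72 0 0 20" --pt "0 0 0 -75 0 0 20"

```text
t: 7.85
eef_pos: [0.465, -0.1362, 0.0134]
tool_rot: [-0.0, 0.769, 0.64, 0.001]
contact_force: [1.2, 7.2, -3.8]
gripper_width: 0.342
grasp_force: 60.8
```

7 N along the stop normal, so the inner section is sliding.

>>> jog_arm --pt "0 0 0 -3 0 0 20" --pt "0 0 0 -6 0 0 20" --pt "0 0 0 -8 0 0 20" --pt "0 0 0 -8 0 0 20"

```text
t: 8.35
eef_pos: [0.4636, -0.1442, 0.0133]
tool_rot: [-0.0, 0.769, 0.64, 0.001]
contact_force: [1.8, 5.8, -2.8]
gripper_width: 0.342
grasp_force: 60.8
```

>>> jog_arm --pt "0 0 0 -2 0 0 20" --pt "0 0 0 -4 0 0 20" --pt "0 0 0 -6 0 0 20" --pt "0 0 0 -6 0 0 20"

```text
t: 8.85
eef_pos: [0.463, -0.1473, 0.0134]
tool_rot: [-0.001, 0.768, 0.64, 0.002]
contact_force: [1.9, 13.1, -3.2]
gripper_width: 0.338
grasp_force: 60.9
```

>>> jog_arm --pt "0 0 0 -2 0 0 20" --pt "0 0 0 -4 0 0 20" --pt "0 0 0 -4 0 0 20" --pt "0 0 0 -4 0 0 20"

```text
t: 9.35
eef_pos: [0.4629, -0.1474, 0.0135]
tool_rot: [-0.002, 0.767, 0.642, 0.004]
contact_force: [2.6, 23.8, -0.4]
gripper_width: 0.342
grasp_force: 61.1
```

>>> jog_arm --pt "0 0 0 15 0 0 20" --pt "0 0 0 30 0 0 20" --pt "0 0 0 30 0 4 20" --pt "0 0 0 30 0 7 20" --pt "0 0 0 30 0 7 20" --pt "0 0 0 30 0 7 20" --pt "0 0 0 30 0 7 70" --pt "0 0 0 30 0 7 70" --pt "0 0 0 30 0 7 70"

```text
t: 10.48
eef_pos: [0.4669, -0.1255, 0.0064]
tool_rot: [0.0, 0.769, 0.64, 0.0]
contact_force: [-0.2, -0.0, -0.4]
gripper_width: 0.821
grasp_force: 0.0
```

>>> jog_arm --pt "0 0 0 0 0 -40 85" --pt "0 0 0 30 0 -90 85" --pt "0 0 0 80 0 -120 85" --pt "0 0 0 108 0 -120 85" --pt "0 0 0 108 0 -120 85" --pt "0 0 0 108 0 -120 85" --pt "0 0 0 108 0 -120 85"

```text
t: 11.35
eef_pos: [0.4859, -0.0207, 0.1258]
tool_rot: [-0.0, 0.769, 0.639, -0.001]
contact_force: [-0.3, -0.9, -0.5]
gripper_width: 0.998
grasp_force: 0.0
```

```bash
python3 - <<'E'
from h import *
print(pose()[0], bot.get_obs()["contact_force"]);p=wrist();print(pose()[0]);save(p,"w4.png")
for n in ["prop_outer","prop_collar","prop_foot","stop_face","tray"]:
    for a in bot.tip_of(n,p)[:1]: print(n,np.round(a["xy"]),round(a["score"],2),np.round(at(p,a["xy"],Z[n]),4))
E
```

```text
[ 0.48585549 -0.02074051  0.12579975] [-0.28664386 -0.91516715 -0.50275581]
[ 0.48593965 -0.02063151  0.12584131]
prop_outer [281. 209.] 0.55 [ 0.4862 -0.0216  0.02  ]
prop_collar [280. 344.] 0.59 [ 0.4575 -0.1724  0.02  ]
prop_foot [279. 356.] 0.46 [ 0.4531 -0.1889  0.02  ]
stop_face [310. 374.] 0.9 [ 0.4821 -0.2205  0.02  ]
```

View pics/w4.png

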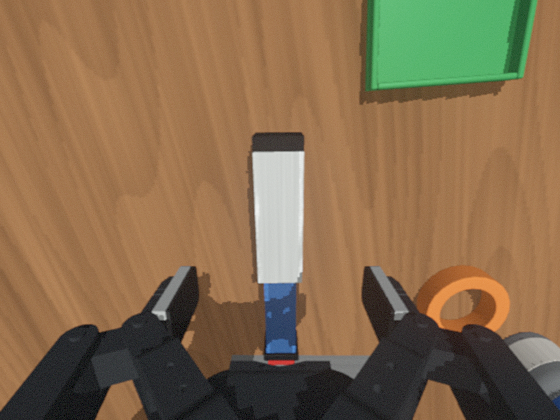

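>>> jog_arm --pt "0 0 0 0 0 50 85" --pt "0 0 0 0 0 95 85" --pt "0 0 0 0 0 115 85" --pt "0 0 0 0 0 120 85" --pt "0 0 0 0 0 120 30" --pt "0 0 0 0 0 120 30" --pt "0 0 0 0 0 120 30" --pt "0 0 0 0 0 120 30" --pt "0 0 0 0 0 112 30" --pt "0 0 0 0 0 112 30" --grip_force 60

```text
t: 12.9
eef_pos: [0.4867, -0.0195, 0.015]
tool_rot: [0.0, 0.769, 0.639, 0.0]
contact_force: [0.8, 0.5, -3.3]
gripper_width: 0.456
grasp_force: 60.9
```

>>> jog_arm --pt "0 0 0 -15 0 0 30" --pt "0 0 0 -27 0 0 30" --pt "0 0 0 -39 0 0 30" --pt "0 0 0 -51 0 0 30" --pt "0 0 0 -63 0 0 30" --pt "0 0 0 -75 0 0 30" --pt "0 0 0 -85 0 0 30" --pt "0 0 0 -93 0 0 30" --pt "0 0 0 -98 0 0 30" --pt "0 0 0 -98 0 0 30"

```text
t: 14.15
eef_pos: [0.4682, -0.1168, 0.0143]
tool_rot: [0.0, 0.769, 0.639, -0.001]
contact_force: [-0.6, 0.7, -3.1]
gripper_width: 0.461
grasp_force: 60.8
```

>>> jog_arm --pt "0 0 0 -3 0 0 30" --pt "0 0 0 -6 0 0 30" --pt "0 0 0 -9 0 0 30" --pt "0 0 0 -11 0 0 30" --pt "0 0 0 -11 0 0 30"

```text
t: 14.78
eef_pos: [0.4666, -0.1256, 0.0143]
tool_rot: [-0.0, 0.769, 0.64, 0.0]
contact_force: [-0.2, 7.7, -2.3]
gripper_width: 0.459
grasp_force: 61.1
```

>>> jog_arm --pt "0 0 0 -2 0 0 30" --pt "0 0 0 -4 0 0 30" --pt "0 0 0 -6 0 0 30" --pt "0 0 0 -6 0 0 30"

```text
t: 15.28
eef_pos: [0.4665, -0.1259, 0.0146]
tool_rot: [-0.002, 0.767, 0.641, 0.003]
contact_force: [-0.3, 21.9, 0.7]
gripper_width: 0.454
grasp_force: 61.5
```

>>> jog_arm --pt "0 0 0 15 0 0 30" --pt "0 0 0 30 0 0 30" --pt "0 0 0 45 0 -50 30" --pt "0 0 0 60 0 -100 30" --pt "0 0 0 60 0 -130 30" --pt "0 0 0 60 0 -130 30" --pt "0 0 0 60 0 -130 30"

```text
t: 16.15
eef_pos: [0.4754, -0.0741, 0.1431]
tool_rot: [-0.0, 0.769, 0.639, -0.001]
contact_force: [0.2, 0.2, -2.9]
gripper_width: 0.459
grasp_force: 62.7
```

```bash
python3 - <<'E'
from h import *
p0,_=pose();print(p0,bot.get_obs()["contact_force"]);p=wrist();save(p,"w5.png")
g=cv2.inRange(cv2.cvtColor(p["pixels"],cv2.COLOR_RGB2HSV),(50,100,40),(80,255,255))
c=max(cv2.findContours(g,0,1)[0],key=cv2.contourArea);print("poly",cv2.approxPolyDP(c,6,True).squeeze().tolist())
for a in cv2.approxPolyDP(c,6,True).squeeze(): print(a,np.round(at(p,a,.018),4)[:2],np.round(at(p,a,0),4)[:2])
for cam in ["wrist","scene","side"]:
    if cam!="wrist": p=bot.read_camera(cam)
    if cam=="side": save(p,"side5.png")
    for a in bot.tip_of("tray",p)[:1]: print(cam,np.round(a["xy"]),round(a["score"],2),np.round(at(p,a["xy"],0),4))
    if cam!="wrist":
        g=cv2.inRange(cv2.cvtColor(p["pixels"],cv2.COLOR_RGB2HSV),(50,100,40),(80,255,255))
        c=max(cv2.findContours(g,0,1)[0],key=cv2.contourArea)
        w=np.array([at(p,q,.018)[:2] for q in c.squeeze()],np.float32);r=cv2.minAreaRect(w*1000);print("rect mm",np.round(r[0]),np.round(r[1]),r[2])
E
```

```text
[ 0.475414   -0.07407601  0.14312964] [ 0.23082416  0.15792681 -2.91525887]
poly [[367, 22], [505, 12], [525, 0], [368, 0]]
[367  22] [0.5699 0.0605] [0.5753 0.064 ]
[505  12] [0.6771 0.0476] [0.6897 0.0501]
[525   0] [0.6918 0.053 ] [0.7054 0.0559]
[368   0] [0.572  0.0752] [0.5775 0.0796]
scene [345. 212.] 0.63 [0.647  0.1594 0.    ]
rect mm [657. 151.] [217. 136.] 83.11516571044922
side [286. 188.] 0.95 [0.6503 0.1498 0.    ]
rect mm [645. 148.] [227. 119.] 83.36780548095703
```

View pics/w5.png

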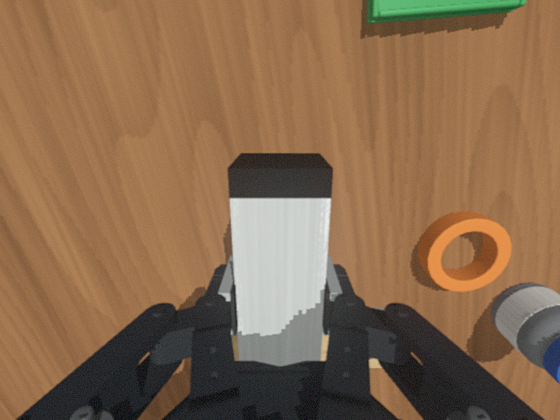

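```bash
python3 - <<'E'
from h import *
row([.649,.162,.1],1.45)
E
```

```text
row [-0.0017 -0.0002 -0.0623] [263.  127.5  43.2]
```

>>> jog_arm --pt "0 0 0 40 20 0 30" --pt "0 0 0 85 40 0 30" --pt "0 0 0 130 65 0 30" --pt "0 0 -0.02 175 85 10 30" --pt "0 0 -0.04 220 107 20 30" --pt "0 0 -0.06 250 122 35 30" --pt "0 0 -0.06 263 127 43 30" --pt "0 0 -0.06 263 127 43 30" --pt "0 0 -0.06 263 127 43 30" --pt "0 0 -0.06 263 127 43 30"

```text
t: 17.7
eef_pos: [0.6492, 0.1604, 0.1019]
tool_rot: [0.001, 0.75, 0.662, -0.0]
contact_force: [-0.1, -0.5, -3.7]
gripper_width: 0.462
grasp_force: 62.4
```

```bash
python3 - <<'E'
from h import *
print(pose()[0],bot.get_obs()["contact_force"]);p=wrist();save(p,"w6.png")
row([.649,.162,.011],1.45)
s=bot.read_camera("side");v=cv2.resize(s["pixels"][110:270,180:400],(660,480),interpolation=cv2.INTER_CUBIC)
w=cv2.resize(p["pixels"],(640,480));cv2.imwrite("pics/m6.png",cv2.resize(np.hstack([w,v]),(800,296))[:,:,::-1])
# wall pixels of a tray with centre c
for u,vv in [(-.055,.1),(.055,.1),(-.055,0),(.055,0)]:
    c=np.array([.648,.153]);y=np.array([np.cos(1.45),np.sin(1.45)]);x=np.array([y[1],-y[0]])
    P=np.append(c+u*x+vv*y,[.018,1]);q=np.linalg.inv(p["T"])@P;k=np.array(p["camera_matrix"])@q[:3];print(u,vv,np.round(k[:2]/k[2]))
E
```

```text
[0.64917893 0.16035879 0.10194827] [-0.13939139 -0.48253074 -3.7209807 ]
row [ 0.0009  0.0006 -0.0038] [ 1.4 -0.4 91. ]
-0.055 0.1 [204.  97.]
0.055 0.1 [356.  97.]
-0.055 0 [214. 225.]
0.055 0 [346. 225.]
```

View pics/m6.png

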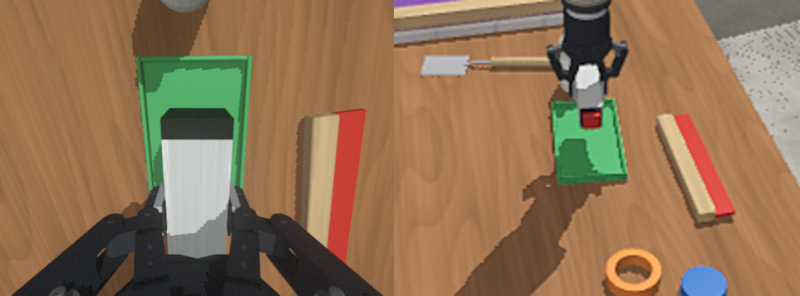

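>>> jog_arm --pt "0 0 0 7 -2 25 30" --pt "0 0 0 7 -2 50 30" --pt "0 0 0 7 -2 70 30" --pt "0 0 0 7 -2 80 30" --pt "0 0 0 7 -2 85 30" --pt "0 0 0 7 -2 88 30" --pt "0 0 0 7 -2 88 30"

```text
t: 18.68
eef_pos: [0.6483, 0.1693, 0.0137]
tool_rot: [0.0, 0.749, 0.662, 0.0]
contact_force: [0.5, -0.2, -4.0]
gripper_width: 0.457
grasp_force: 62.6
```

>>> jog_arm --pt "0 0 0 0 0 1 30" --pt "0 0 0 0 0 2 30" --pt "0 0 0 0 0 3 30" --pt "0 0 0 0 0 3 30" --pt "0 0 0 0 0 3 30"

```text
t: 19.3
eef_pos: [0.6484, 0.1694, 0.0125]
tool_rot: [0.001, 0.749, 0.662, 0.0]
contact_force: [-5.4, -2.6, 11.1]
gripper_width: 0.463
grasp_force: 64.4
```

>>> jog_arm --pt "0 0 0 0 0 -1 30" --pt "0 0 0 0 0 -1 46" --pt "0 0 0 0 0 -1 58" --pt "0 0 0 0 0 -1 58" --pt "0 0 0 0 0 -1 58" --pt "0 0 0 0 0 -20 58" --pt "0 0 0 0 0 -60 58" --pt "0 0 0 0 0 -115 58" --pt "0 0 0 0 0 -170 58" --pt "0 0 0 0 0 -170 58"

```text
t: 20.55
eef_pos: [0.651, 0.1711, 0.1875]
tool_rot: [0.002, 0.749, 0.662, 0.005]
contact_force: [-0.4, -0.8, -0.3]
gripper_width: 0.682
grasp_force: 0.0
```

```bash
python3 - <<'E'
from h import *
print(pose()[0],bot.get_obs()["contact_force"]);p=wrist();save(p,"w7.png")
for n in ["prop_outer","prop_collar","prop_foot"]:
    for a in bot.tip_of(n,p)[:1]: print(n,np.round(a["xy"]),round(a["score"],2),np.round(at(p,a["xy"],.025),4))
s=bot.read_camera("side");v=cv2.resize(s["pixels"][110:270,180:400],(577,420),interpolation=cv2.INTER_CUBIC)
cv2.imwrite("pics/m7.png",cv2.resize(np.hstack([p["pixels"],v]),(800,296))[:,:,::-1])
E
```

```text
[0.650988   0.1710888  0.18747476] [-0.36928242 -0.75459368 -0.28803135]
prop_outer [276. 194.] 0.76 [0.6476 0.1686 0.025 ]
prop_collar [277. 255.] 0.76 [0.6392 0.0957 0.025 ]
prop_foot [276. 263.] 0.44 [0.6368 0.0852 0.025 ]
```

View pics/m7.png

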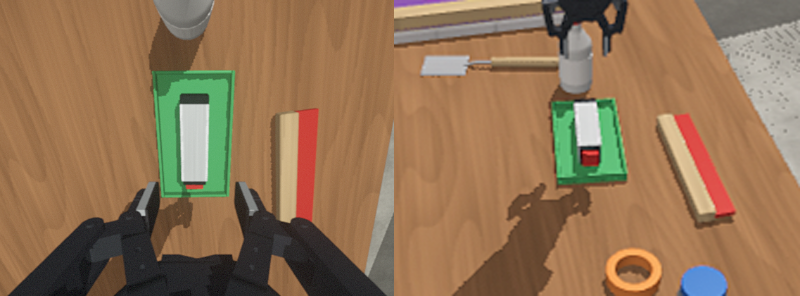

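The collapsed prop lies flat inside the tray, with no blue or yellow showing. Foot to outer centre measures 84 mm against the 83 mm it should be. Everything is still and nothing touches the gripper.

```bash
python3 -c "
from station import bot
print(bot.hand_in())"
```

```text
the job is handed in; nothing more can be done
None
```

The prop is collapsed in the order asked (yellow home first, then blue), lies flat in the green tray, and was released and handed in at about 21 s; no bystander was touched on purpose, though I did not check each one's position afterwards.

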